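Uncouple the cast coupler on the check stand and hold its tongue up

ROBOT

A 6-joint arm with a two-finger parallel gripper is mounted at the origin on the work surface. World frame = base frame: x ahead of the robot, y to its left, z up, the work surface at z = 0. Lengths are in m, angles in degrees, forces in N, time in s.
With the tool pointing down it reaches from about 0.3 to 0.775 m from the base axis. Payload 14.6 kg.
Tool frame: the origin (TCP) lies at the very end of the fingers, on their centre line; the grasp point (between the pads) lies 19 mm behind it; z points along the fingers, y is the line along which they close (so a half turn about z gives the same grasp; the last joint's range is limited). The gripper opens to 85 mm and grips with 20 to 120 N. Pads are 22 mm wide; open, the fingers measure 114 mm over their backs; the gripper's body (76 mm by 85 mm) begins 54 mm behind the grasp point. The pads swing forward as they close: fully open they stand 13 mm farther back than shut.
Start: joints at [60.928, 17.183, 87.147, -0, 75.671, -3.816], TCP at [0.235, 0.497, 0.231] pointing down, gripper open.
Joint ranges: [-173.82, 173.82], [-45.26, 126.66], [13.44, 144.39], [-59.66, 239.66], [0, 175.72], [-146.38, 146.38]. Speed limits (degrees/s): [127.2, 127.2, 147.25, 180, 180, 180].

INTERFACE

Orientations are given as a 3x3 rotation matrix whose columns are the frame's x, y, z axes.
In Python, from station import env gives the robot as it stands.
- The arm moves only by the tool carry_out, never from a script. Its argument "commands" is a list of rows, each a list of 3 entries, a list of its own where there are three numbers: the shift along the tool's x, y, z in normalised numbers (1 is 0.6 m), then the turn, a rotation vector about the tool's x, y, z in fractions of the full range, 1 being 360 degrees, then the finger opening in m, from 0 to 0.0854. In form: [[[x, y, z], [rx, ry, rz], jaw], ...]. A call has 1 to 8 rows; each row is the pose to reach, as a shift and turn from the pose commanded when the call began, along the tool's axes at that moment; what a row does not reach only later rows make up. A row lasts 1/8 s, in which the tool goes at most 62.5 mm and 10.7 degrees, less where a joint would pass 70% of its speed; a pose out of reach is approached as far as the arm can. No shift or turn number may pass 1 either way. A call with a gripper value outside its range is refused whole. The fingers move at their own pace and stop on an object; "newtons" is the grip in N (left out, the last holds). Time passes only in rows, so rows that repeat a pose let the fingers close. It gives the time, the measured TCP pose, the force, the opening and the grip force at its end, in the units of the state.
- env.state(): the state, without advancing time (a new reading comes with each control period).
- env.get_image(name): name is "scene" or "side" or "wrist"; returns (picture, depth): 384x512x3 uint8, red, green, blue; 384x512 float32, m along the optical axis (not along the pixel's ray), 0 where there is no reading.
- env.camera_params(name): a dict with "fov_y" (degrees; the focal length in pixels is half the picture's height over the tangent of half this angle, whatever the lens; pixels are square), "cx", "cy" (the principal point, pixels), "rvec" (rotation vector, rad) and "tvec" (3), from world to camera coordinates, as OpenCV has them. Camera axes: x right, y down, z forward; pixel columns grow to the right and rows downward; lengths in m; the calibration is good to about 2 mm. A picture is of the moment at which its call begins: read the wrist's pose just before it. camera_params takes no time and is no camera call; for the wrist camera it gives the pose at the moment of the call.
- env.finish_job(): hands the job in; it is judged then, once.
The state is a dict: "clock": time; "q": joint angles; "qvel": joint speeds; "effort": joint torques, N m; "tool_pos": TCP position; "ee_rot": TCP orientation; "contact_force": force on the tool from outside, world axes, zero at the start; "torque": the same for the moment, N m; "finger_gap": opening from 0.0 (shut) to 1.0 (fully open); "finger_force": force on a finger pad.
Only numpy, scipy, OpenCV 4.12 (cv2) and the standard library are available. Lean on these libraries where they do the work, as an engineer would, in place of code of your own. Each camera call takes 0.05 s, during which the arm holds its last target. There are 200 camera calls.

TASK

The cast coupler on the check stand is still locked on its tow ball. With the tongue still down, pull the latch grip on the coupler's side right out against its spring, then lift the tongue until the mouth of the coupler is at least 2 cm clear above the ball, so that the socket can be looked into. Finish while still holding it up in the gripper, steady: do not let go or put it down, and leave the other things on the bench where they are.

Things in the scene. Friction and masses are not known exactly. Their poses are not given: they have to be found in the camera images.
- stand: Check stand fixed to the bench: grey base plate 460 x 150 x 12 mm, on it a 50 mm steel tow ball and two upright grey hinge cheeks, the level hinge pin at 300, 0, 135 mm along y. Origin on the bench below the ball; x runs along the tongue from ball to hinge, away from the robot, y to the left, z up. Plate from x = -95 to +365 mm. Yaw varies by up to 0.5 rad either way.
- ball_center (a point): Centre of the 50 mm tow ball, 130 mm above the bench (stand frame 0, 0, 130 mm); does not move.
- tongue: The tongue: 40 mm square steel tube ending in an aluminium coupler, a bell 72 mm across, top 161 mm above the bench. Origin where the ball's centre sits when coupled; axes parallel to the stand's when down, level. Lifting swings it about the hinge pin, a positive turn about the stand's y, stop at 1.0 rad. About 0.7 kg (varies): 3 to 6 N lift it at the ball; it falls if let go.
- mouth_center (a point): Centre of the coupler's open mouth (lower rim, 80 mm across): 34 mm below the ball's centre when the tongue is down, 96 mm above the bench. With the tongue swung up 0.30 rad it is 186 mm above the bench and the whole rim is 20 mm or more clear above the top of the ball (155 mm).
- latch (a joint): Travel of the slide latch, m: 0 = locked (two prongs under the ball; the tongue cannot be lifted); grows as it is pulled out sideways along the stand's -y (right side of the tongue seen from the robot), stop at 0.030, prongs clear of the ball from 0.024. Spring 5 N at 0, 11 N at 0.030; slides home if let go. It rides on the tongue, which can be lifted by it; off the ball any travel is fine.
- latch_grip (a point): Middle of the latch's upright black pull grip, a block 14 mm thick (along the pull, stand y) x 32 mm wide (stand x); top 24 mm above this point, its steel foot from 32 mm below. Locked, it is at stand frame 0, -92, 144.5 mm; the bell is 48 mm from its inner face and nothing else is beside it at this height (spring barrel below: top 110 mm above the bench). Moves with latch and tongue.
- spare_coupler: Bystander: loose spare aluminium coupler like the one on the stand, mouth down, about 160 x 95 x 75 mm, left of the stand. Origin under the bell. Leave it.
- spare_ball: Bystander: loose 50 mm tow ball standing on its collar, 68 mm high, right of the tongue. Origin under it. Leave it.
- ring_gauge: Bystander: loose dark steel ring 68 mm across, 16 mm high, left of the ball. Origin under it. Leave it.
- wrench: Bystander: loose open-ended wrench lying right of the stand. Leave it.
- flange: Bystander: loose round cast aluminium flange 90 mm across, 46 mm high, at the left of the bench. Origin under it. Leave it.
- tray: Bystander: grey plastic tray 200 x 140 x 45 mm with six small castings, at the right of the bench. Origin under its centre. Leave it.
- screwdriver: Bystander: loose screwdriver lying at the left of the bench. Leave it.
- washer: Bystander: loose thick steel washer 44 mm across, 12 mm high, lying on the stand's base plate beside the tongue, left. Origin under it. Leave it.

How it is judged:
By the outcome, as a careful person would: the job done as asked, in the order asked, and still so for the second after the job is handed in, while the arm keeps its last pose, push and grip.
It also fails if it takes over 32 s, if anything falls off the work surface, if the arm or the gripper's body presses on something with over 40 N, if the wrist force passes 120 N, or if a joint passes its speed limit or range.

## Working session

There is one attempt and no reset: what is moved stays moved. The work goes in short steps, Python scripts to look and compute and a tool call to move; the robot and the scene stay as the last step left them, time stands still between calls to the robot, and variables do not carry over. Pictures are saved under pics/ and viewed, at most 10 in all, crops included, and the job is handed in when it is done.

Besides the shell and the picture viewer there is one more tool, called after "Emit:" in YAML: its name, and indented under it one key for each argument. carry_out: Moves the arm, as the interface text tells. Its arguments: {"type":"object","properties":{"commands":{"type":"array","items":{"type":"array"}},"newtons":{"type":"number"}},"required":["commands"]}

```bash
mkdir -p pics; cat > h.py <<'E'
import numpy as np,cv2
from station import env
def cam(n):
    p=env.camera_params(n);R=cv2.Rodrigues(np.array(p["rvec"],float))[0];t=np.array(p["tvec"],float).ravel()
    return 192/np.tan(np.radians(p["fov_y"]/2)),p["cx"],p["cy"],R,t
def cloud(n,d):
    f,cx,cy,R,t=cam(n);v,u=np.mgrid[:384,:512]
    P=np.stack([(u-cx)/f*d,(v-cy)/f*d,d],-1)
    return (P-t)@R
E
python3 - <<'E'
from h import *
for n in("scene","side"):
    im,d=env.get_image(n);cv2.imwrite(f"pics/{n}1.png",im[:,:,::-1]);np.savez(f"{n}1.npz",im=im,d=d)
    print(n,cam(n))
print(env.state())
E
```

```text
scene (np.float64(471.768282948385), 256.76549640533796, 195.1600923470891, array([[-0.52118974,  0.85338932, -0.00937721],
       [ 0.6668684 ,  0.40037008, -0.62848257],
       [-0.53258595, -0.33381203, -0.77776715]]), array([ 0.28345283, -0.2799569 ,  1.80873845]))
side (np.float64(451.6309740685394), 253.33805362488818, 188.3881435750907, array([[ 0.68259506, -0.7307326 , -0.00968803],
       [-0.56104883, -0.51550249, -0.64767383],
       [ 0.46828218,  0.44753441, -0.76185612]]), array([-0.37622689,  0.37052614,  1.5019093 ]))
{'clock': 0.1, 'q': array([ 6.09297129e+01,  1.72133602e+01,  8.71764825e+01, -2.14590539e-03,
        7.56714989e+01, -3.81587505e+00]), 'qvel': array([ 0.0690782 , -0.10230704, -0.01640693,  0.07910055, -0.01250525,
       -0.02311618]), 'effort': array([ 2.51780300e-03, -5.44382036e+01, -3.62370872e+01,  3.93777111e-05,
        2.99951447e-03,  3.28483361e-05]), 'tool_pos': array([0.23455792, 0.49724079, 0.23077122]), 'ee_rot': array([[-9.04426249e-01,  4.26629724e-01, -4.88474612e-04],
       [ 4.26630002e-01,  9.04425747e-01, -9.53372545e-04],
       [ 3.50519495e-05, -1.07065308e-03, -9.99999426e-01]]), 'contact_force': array([-0.096981  , -0.3598123 , -0.24161355]), 'torque': array([-0.02369761,  0.01944526, -0.01519331]), 'finger_force': 0.0, 'finger_gap': 0.9998805863096165}
```

View pics/scene1.png

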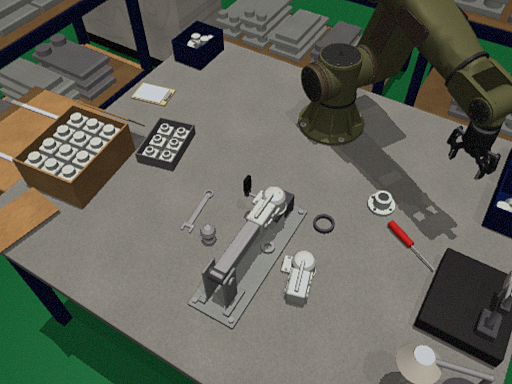

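View pics/side1.png

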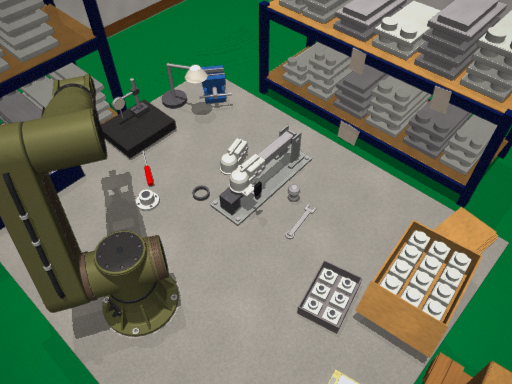

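The scene view shows the black grip at about (247,185), the bell at (270,200) and the plate running down to (230,310). The side view shows the grip at about (258,189) and the bell at (243,180). Next I measure them from depth.

```bash
python3 - <<'E'
from h import *
for n,box,g in(("scene",(185,180,310,325),(240,172,254,198)),("side",(205,120,315,225),(250,178,266,202))):
    z=np.load(n+"1.npz");im,d=z["im"],z["d"];P=cloud(n,d)
    m=np.zeros((384,512),bool);m[box[1]:box[3],box[0]:box[2]]=1;m&=d>0
    pl=m&(P[...,2]>.006)&(P[...,2]<.019)
    k=cv2.connectedComponentsWithStats(cv2.morphologyEx(pl.astype(np.uint8),cv2.MORPH_CLOSE,np.ones((3,3))))
    i=1+np.argmax(k[2][1:,4]);q=P[pl&(k[1]==i)][:,:2]
    r=cv2.minAreaRect((q*1000).astype(np.float32));print(n,"plate",r,len(q))
    tb=m&(P[...,2]>.145)&(P[...,2]<.159);q=P[tb];print("tube top",len(q),q.mean(0),cv2.fitLine(q[:,:2].astype(np.float32),cv2.DIST_HUBER,0,.01,.01).ravel())
    b=np.zeros_like(m);b[g[1]:g[3],g[0]:g[2]]=1;b&=(im.max(2)<60)&(d>0)&(P[...,2]>.1)
    q=P[b];print("grip",len(q),q.mean(0),q.min(0),q.max(0));
    r=cv2.minAreaRect((q[:,:2]*1000).astype(np.float32));print(r)
    print("plate z",np.median(P[pl][:,2]))
E
```

```text
scene plate ((666.6815185546875, 65.07713317871094), (152.06527709960938, 485.7644348144531), 87.94769287109375) 3460
tube top 1357 [0.72081325 0.0575616  0.15442736] [ 0.9993452  -0.03618319  0.6749852   0.06155574]
grip 122 [ 0.5363017  -0.0370676   0.14811207] [ 0.51695369 -0.04666265  0.10159606] [ 0.55014618 -0.03204272  0.17860203]
((533.5903930664062, -39.63658905029297), (33.504459381103516, 13.736795425415039), 4.345889568328857)
plate z 0.012537073679822635
side plate ((664.9578857421875, 29.55327606201172), (171.35508728027344, 492.2254943847656), 85.79165649414062) 1699
tube top 686 [0.67684333 0.0448769  0.15343319] [0.9972626  0.07394096 0.67684335 0.0448769 ]
grip 101 [ 0.52550189 -0.04617339  0.14654552] [ 0.51283841 -0.05328875  0.10015421] [ 0.54306033 -0.02841793  0.17877232]
((528.0221557617188, -43.934818267822266), (28.139728546142578, 25.507305145263672), 43.89903259277344)
plate z 0.010981910949129517
```

Units first: shifts go in shares of 0.6 m and turns go in shares of 360 degrees. So -0.496 m / 0.6 = -0.8267, -0.36 m / 0.6 = -0.6, -23.2 degrees / 360 = -0.0644.

Emit:
carry_out:
  commands:
    - [[-0.1033, -0.075, -0.015], [0, 0, -0.0083], 0.05]
    - [[-0.2067, -0.15, -0.03], [0, 0, -0.0167], 0.05]
    - [[-0.31, -0.225, -0.0433], [0, 0, -0.025], 0.05]
    - [[-0.4133, -0.3, -0.0583], [0, 0, -0.0333], 0.05]
    - [[-0.5167, -0.375, -0.0733], [0, 0, -0.0403], 0.05]
    - [[-0.62, -0.45, -0.0883], [0, 0, -0.0486], 0.05]
    - [[-0.7233, -0.525, -0.1017], [0, 0, -0.0569], 0.05]
    - [[-0.8267, -0.6, -0.1167], [0, 0, -0.0644], 0.05]

```text
clock: 1.1
tool_pos: [0.4743, 0.06, 0.2883]
ee_rot: [[-0.999, 0.034, -0.0], [0.034, 0.999, 0.0], [0.0, 0.0, -1.0]]
contact_force: [0.0, 0.4, 0.8]
finger_gap: 0.587
finger_force: 0.0
```

Emit:
carry_out:
  commands:
    - [[0, 0, 0], [0, 0, 0], 0.05]
    - [[0, 0, 0], [0, 0, 0], 0.05]
    - [[0, 0, 0], [0, 0, 0], 0.05]

```text
clock: 1.48
tool_pos: [0.4733, 0.063, 0.288]
ee_rot: [[-0.999, 0.034, -0.0], [0.034, 0.999, 0.0], [0.0, 0.0, -1.0]]
contact_force: [0.1, -0.0, -0.5]
finger_gap: 0.585
finger_force: 0.0
```

```bash
python3 - <<'E'
from h import *
s=env.state();im,d=env.get_image("wrist");cv2.imwrite("pics/w1.png",im[:,:,::-1]);np.savez("wrist1.npz",im=im,d=d,P=cloud("wrist",d));print(s["tool_pos"],s["q"],cam("wrist"),d.max())
E
```

```text
[0.47332125 0.06298057 0.28797014] [ 3.18098492e+00  5.49667938e+00  9.35399459e+01  4.47047506e-03
  8.09793434e+01 -8.48433040e+01] (np.float64(320.2120438871958), 254.8257218129146, 196.38678704091666, array([[ 3.61477052e-02,  9.99346192e-01,  7.29796927e-04],
       [ 9.47258080e-01, -3.44962802e-02,  3.18609693e-01],
       [ 3.18426559e-01, -1.08257032e-02, -9.47885716e-01]]), array([-0.08024705, -0.50627342,  0.2845845 ])) 0.56747085
```

View pics/w1.png

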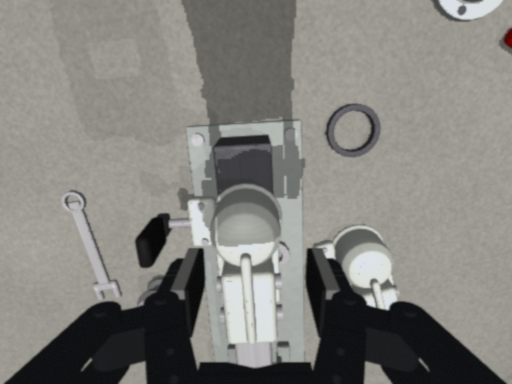

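The wrist view shows the grip top near (152,240), the bell at (248,225), and the plate front edge from (188,127) to (300,121). Next I measure the plate edges and the grip.

```bash
python3 - <<'E'
from h import *
z=np.load("wrist1.npz");im,d,P=z["im"],z["d"],z["P"]
f,cx,cy,R,t=cam("wrist")
def ray(u,v,h):
    c=-R.T@t;r=R.T@np.array([(u-cx)/f,(v-cy)/f,1]);return (c+r*(h-c[2])/r[2])[:2]
pm=((P[...,2]>.007)&(P[...,2]<.017)).astype(np.uint8);pm[:,310:]=0;pm[:,:180]=0;pm[:100]=0
# edges subsampled
L=[];Rr=[];F=[]
for v in range(135,260,3):
    u=np.flatnonzero(pm[v]); 
    if len(u): 
        L.append(P[v,u[0]][:2]);Rr.append(P[v,u[-1]][:2])
for u in range(196,298,3):
    v=np.flatnonzero(pm[:,u]);F.append(P[v[0],u][:2])
for n,e in(("L(-y)",L),("R(+y)",Rr),("F",F)):
    l=cv2.fitLine(np.array(e,np.float32),cv2.DIST_HUBER,0,.001,.001).ravel();print(n,l,np.degrees(np.arctan2(l[1],l[0])))
b=(im.max(2)<70)&(P[...,2]>.1)&(P[...,2]<.19);b[:,:125]=0;b[:,175:]=0;b[:205]=0;b[275:]=0
q=P[b];print("grip",len(q),q.min(0),q.max(0))
tp=q[q[:,2]>.162];print("top",len(tp),cv2.minAreaRect((tp[:,:2]*1000).astype(np.float32)),np.median(tp[:,2]))
c=P[150:300,200:290].reshape(-1,3);c=c[(c[:,2]>.125)&(c[:,2]<.15)];print("bell",c.min(0),c.max(0))
E
```

```text
L(-y) [0.61146575 0.7912709  0.53400934 0.03660064] 52.304436
R(+y) [0.999766   0.02163274 0.5371989  0.1253119 ] 1.2395614
F [ 0.02364625 -0.9997204   0.43338138  0.03710727] -88.645035
grip 1148 [ 0.51330637 -0.04545729  0.10079201] [ 0.54295144 -0.03323001  0.17533079]
top 519 ((528.1254272460938, -39.38465881347656), (29.72837257385254, 11.936962127685547), 0.9601367712020874) 0.17254126324513172
bell [0.4916387  0.01642819 0.12505443] [0.61317589 0.08662999 0.14999839]
```

To row units: -0.1015 m / 0.6 = -0.1692, -0.034 m / 0.6 = -0.0567, -3.1 degrees / 360 = -0.0086.

Emit:
carry_out:
  commands:
    - [[-0.0333, -0.0567, 0.0167], [0, 0, -0.0028], 0.05]
    - [[-0.0667, -0.1133, 0.0333], [0, 0, -0.0056], 0.05]
    - [[-0.0983, -0.1692, 0.0667], [0, 0, -0.0086], 0.05]
    - [[-0.0983, -0.1692, 0.1167], [0, 0, -0.0086], 0.05]
    - [[-0.0983, -0.1692, 0.1667], [0, 0, -0.0086], 0.05]
    - [[-0.0983, -0.1692, 0.1667], [0, 0, -0.0086], 0.05]

```text
clock: 2.28
tool_pos: [0.5282, -0.0407, 0.1865]
ee_rot: [[-1.0, -0.019, -0.004], [-0.019, 1.0, 0.001], [0.004, 0.001, -1.0]]
contact_force: [-0.1, -0.7, 0.3]
finger_gap: 0.585
finger_force: 0.0
```

```bash
python3 - <<'E'
from h import *
s=env.state();im,d=env.get_image("wrist");cv2.imwrite("pics/w2.png",im[:,:,::-1]);P=cloud("wrist",d)
print(s["tool_pos"],s["ee_rot"][:,1],s["finger_gap"])
b=(im.max(2)<70)&(P[...,2]>.155)&(P[...,2]<.185)&(abs(P[...,0]-.529)<.03)&(abs(P[...,1]+.04)<.02)
q=P[b];print(len(q),q.min(0),q.max(0)) if len(q) else 0
E
```

```text
[ 0.52819351 -0.04065402  0.1865145 ] [-1.93843799e-02  9.99811922e-01  6.05800529e-04] 0.5854254538664312
1369 [ 0.51427612 -0.04780786  0.1551227 ] [ 0.54447721 -0.03433711  0.17696417]
```

View pics/w2.png

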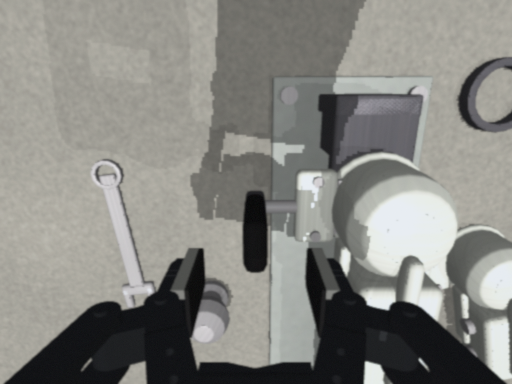

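The grip at (255,232) is centred between the fingers at x≈204 and 308. I descend and close.

To row units: 0.056 m / 0.6 = 0.0933, 0.04 m / 0.6 = 0.0667.

Emit:
carry_out:
  commands:
    - [[-0.0017, 0, 0.0333], [0, 0, 0], 0.05]
    - [[-0.0017, 0, 0.0667], [0, 0, 0], 0.05]
    - [[-0.0017, 0, 0.0933], [0, 0, 0], 0.05]
    - [[-0.0017, 0, 0.0933], [0, 0, 0], 0.05]
    - [[-0.0017, 0, 0.0933], [0, 0, 0], 0.0]
    - [[-0.0017, 0, 0.0933], [0, 0, 0], 0.0]
    - [[-0.0017, 0, 0.0933], [0, 0, 0], 0.0]
    - [[-0.0017, 0, 0.0933], [0, 0, 0], 0.0]
  newtons: 80

```text
clock: 3.32
tool_pos: [0.5305, -0.0412, 0.133]
ee_rot: [[-1.0, -0.019, 0.001], [-0.019, 1.0, 0.0], [-0.001, 0.0, -1.0]]
contact_force: [-0.9, 5.3, 6.0]
finger_gap: 0.157
finger_force: 78.0
```

Emit:
carry_out:
  commands:
    - [[0, 0, 0], [0, 0, 0], 0.0]
    - [[0, 0, 0], [0, 0, 0], 0.0]

```text
clock: 3.58
tool_pos: [0.5305, -0.0411, 0.133]
ee_rot: [[-1.0, -0.019, 0.001], [-0.019, 1.0, 0.0], [-0.001, 0.0, -1.0]]
contact_force: [-1.1, 2.9, 6.3]
finger_gap: 0.152
finger_force: 78.0
```

Emit:
carry_out:
  commands:
    - [[0, -0.0133, 0], [0, 0, 0], 0.0]
    - [[0, -0.0267, 0], [0, 0, 0], 0.0]
    - [[0, -0.04, 0], [0, 0, 0], 0.0]
    - [[0, -0.0483, 0], [0, 0, 0], 0.0]
    - [[0, -0.0483, 0], [0, 0, 0], 0.0]
    - [[0, -0.0483, 0], [0, 0, 0], 0.0]

```text
clock: 4.32
tool_pos: [0.5311, -0.0695, 0.133]
ee_rot: [[-1.0, -0.019, 0.002], [-0.019, 1.0, 0.001], [-0.002, 0.001, -1.0]]
contact_force: [0.5, 10.6, 5.8]
finger_gap: 0.156
finger_force: 78.2
```

To row units: -0.003 m / 0.6 = -0.005, -0.0015 m / 0.6 = -0.0025.

Emit:
carry_out:
  commands:
    - [[0, -0.0025, 0], [0, 0, 0], 0.0]
    - [[0, -0.005, 0], [0, 0, 0], 0.0]
    - [[0, -0.005, 0], [0, 0, 0], 0.0]

```text
clock: 4.7
tool_pos: [0.5311, -0.0709, 0.1328]
ee_rot: [[-1.0, -0.019, 0.001], [-0.019, 1.0, 0.004], [-0.001, 0.004, -1.0]]
contact_force: [1.6, 24.1, 6.9]
finger_gap: 0.152
finger_force: 78.8
```

```bash
python3 - <<'E'
from h import *
from scipy.spatial.transform import Rotation as Ro
s=env.state();p=s["tool_pos"];R=s["ee_rot"];print(p,s["q"],s["contact_force"])
yaw=np.radians(1.15);S=Ro.from_euler("z",yaw);ball=np.array([.5285,.0505,0]);H=ball+S.apply([.3,0,.135]);ax=S.apply([0,1,0])
for a in np.arange(.03,.43,.03):
    r=Ro.from_rotvec(ax*a);n=H+r.apply(p-H)
    print(round(a,2),np.round(R.T@(n-p),4),np.round(np.degrees(R.T@(ax*a)),2))
E
```

```text
[ 0.53113491 -0.07092127  0.1328375 ] [ -11.62865781   21.26104792   95.63196349    0.2609526    63.08331384
 -102.86117189] [ 1.56464981 24.12387575  6.94596734]
0.03 [-0.0001  0.     -0.009 ] [0.   1.72 0.01]
0.06 [-0.0004  0.0001 -0.018 ] [0.   3.44 0.01]
0.09 [-0.0011  0.0001 -0.027 ] [0.   5.16 0.02]
0.12 [-0.0019  0.0001 -0.0359] [0.   6.88 0.03]
0.15 [-0.0031  0.0002 -0.0448] [0.01 8.59 0.03]
0.18 [-0.0045  0.0002 -0.0537] [1.000e-02 1.031e+01 4.000e-02]
0.21 [-0.0062  0.0002 -0.0625] [1.000e-02 1.203e+01 5.000e-02]
0.24 [-0.0082  0.0003 -0.0713] [1.000e-02 1.375e+01 5.000e-02]
0.27 [-0.0104  0.0003 -0.08  ] [1.000e-02 1.547e+01 6.000e-02]
0.3 [-0.0129  0.0004 -0.0887] [1.000e-02 1.719e+01 7.000e-02]
0.33 [-0.0156  0.0004 -0.0972] [1.000e-02 1.891e+01 7.000e-02]
0.36 [-0.0186  0.0004 -0.1057] [1.000e-02 2.063e+01 8.000e-02]
0.39 [-0.0218  0.0005 -0.1141] [1.000e-02 2.235e+01 9.000e-02]
0.42 [-0.0253  0.0005 -0.1224] [1.000e-02 2.406e+01 9.000e-02]
```

To row units: -0.027 m / 0.6 = -0.045, -0.0225 m / 0.6 = -0.0375, 5.2 degrees / 360 = 0.0144.

Emit:
carry_out:
  commands:
    - [[0, 0.0017, -0.0067], [0, 0.0022, 0], 0.0]
    - [[0, 0.0017, -0.015], [0, 0.0047, 0], 0.0]
    - [[0, 0.0017, -0.0225], [0, 0.0072, 0], 0.0]
    - [[0, 0.0017, -0.03], [0, 0.0094, 0], 0.0]
    - [[0, 0.0017, -0.0375], [0, 0.0119, 0], 0.0]
    - [[-0.0017, 0.0017, -0.045], [0, 0.0144, 0], 0.0]
    - [[-0.0017, 0.0017, -0.045], [0, 0.0144, 0], 0.0]

```text
clock: 5.58
tool_pos: [0.5319, -0.0707, 0.1591]
ee_rot: [[-0.996, -0.019, -0.09], [-0.019, 1.0, 0.001], [0.09, 0.003, -0.996]]
contact_force: [1.8, 15.6, -2.9]
finger_gap: 0.154
finger_force: 78.4
```

To row units: -0.0625 m / 0.6 = -0.1042, -0.0537 m / 0.6 = -0.0895, 12 degrees / 360 = 0.0333.

Emit:
carry_out:
  commands:
    - [[0, 0, -0.015], [0, 0.0047, 0], 0.0]
    - [[-0.0007, 0, -0.03], [0, 0.0094, 0], 0.0]
    - [[-0.0018, 0, -0.045], [0, 0.0144, 0], 0.0]
    - [[-0.0032, 0, -0.0598], [0, 0.0192, 0], 0.0]
    - [[-0.0052, 0, -0.0747], [0, 0.0239, 0], 0.0]
    - [[-0.0075, 0, -0.0895], [0, 0.0286, 0], 0.0]
    - [[-0.0103, 0, -0.1042], [0, 0.0333, 0], 0.0]
    - [[-0.0103, 0, -0.1042], [0, 0.0333, 0], 0.0]

```text
clock: 6.58
tool_pos: [0.5436, -0.0704, 0.2208]
ee_rot: [[-0.955, -0.02, -0.297], [-0.02, 1.0, -0.003], [0.297, 0.003, -0.955]]
contact_force: [-2.4, 14.3, -2.9]
finger_gap: 0.15
finger_force: 78.4
```

To row units: -0.0359 m / 0.6 = -0.0598, -0.027 m / 0.6 = -0.045, 6.9 degrees / 360 = 0.0192.

Emit:
carry_out:
  commands:
    - [[0, 0, -0.015], [0, 0.0047, 0], 0.0]
    - [[-0.0007, 0, -0.03], [0, 0.0094, 0], 0.0]
    - [[-0.0018, 0, -0.045], [0, 0.0144, 0], 0.0]
    - [[-0.0032, 0, -0.0598], [0, 0.0192, 0], 0.0]
    - [[-0.0032, 0, -0.0598], [0, 0.0192, 0], 0.0]
    - [[-0.0032, 0, -0.0598], [0, 0.0192, 0], 0.0]
    - [[-0.0032, 0, -0.0598], [0, 0.0192, 0], 0.0]

```text
clock: 7.45
tool_pos: [0.5559, -0.0702, 0.2544]
ee_rot: [[-0.912, -0.02, -0.409], [-0.019, 1.0, -0.005], [0.409, 0.003, -0.913]]
contact_force: [-2.7, 16.2, -1.4]
finger_gap: 0.152
finger_force: 78.5
```

```bash
python3 - <<'E'
from h import *
s=env.state();print(s["tool_pos"],s["contact_force"],s["finger_gap"],s["qvel"])
im,d=env.get_image("side");P=cloud("side",d)
cv2.imwrite("pics/s2.png",cv2.resize(im[80:260,150:350,::-1],None,fx=4,fy=3.3))
# tube top slope along stand centre line
ax=np.array([np.cos(.02),np.sin(.02)]);r=P[...,:2]-[.5285,.0505];x=r@ax;y=r@[-ax[1],ax[0]]
m=(abs(y)<.015)&(x>.10)&(x<.24)&(P[...,2]>.13)
q=np.c_[x[m],P[m][:,2]].astype(np.float32);l=cv2.fitLine(q,cv2.DIST_HUBER,0,.01,.01).ravel();print(len(q),l,np.arctan(l[1]/l[0]))
E
```

```text
[ 0.55588069 -0.0701563   0.25435182] [-2.74671129 16.15317372 -1.42269134] 0.15239537651586868 [-0.02460998 -0.06701487 -0.0552382  -0.11178488 -0.0465406   0.10669157]
16 [ 0.8835889  -0.46826342  0.1087608   0.25442648] -0.4873244
```

View pics/s2.png

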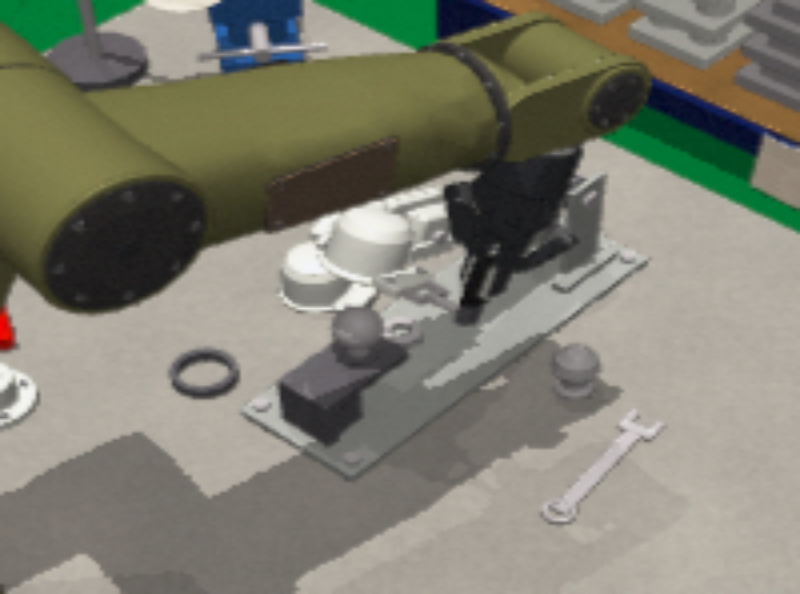

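The side crop shows the bare ball at (357,335) with the bell raised above it at (370,240). I check the tube slope from the scene camera.

```bash
python3 - <<'E'
from h import *
im,d=env.get_image("scene");P=cloud("scene",d)
ax=np.array([np.cos(.02),np.sin(.02)]);r=P[...,:2]-[.5285,.0505];x=r@ax;y=r@[-ax[1],ax[0]]
m=(abs(y)<.013)&(x>.10)&(x<.24)&(P[...,2]>.13)&(P[...,2]<.3)
q=np.c_[x[m],P[m][:,2]].astype(np.float32);l=cv2.fitLine(q,cv2.DIST_HUBER,0,.01,.01).ravel();print(len(q),l,np.arctan(l[1]/l[0]))
s=env.state();print(s["tool_pos"],s["contact_force"],s["clock"])
E
```

```text
542 [ 0.8816613  -0.47188282  0.1708828   0.2185882 ] -0.4914251
[ 0.55588108 -0.07016574  0.25438154] [-2.88239352 15.3433957  -1.95430001] 7.55
```

```bash
python3 -c "
from station import env
print(env.finish_job())"
```

```text
the job is handed in; nothing more can be done
None
```

I pulled the latch out to its stop with the tongue down, then lifted the tongue to about 0.42 rad, past the 0.30 rad that gives 2 cm clearance. I handed the job in at 7.55 s with the gripper still holding the tongue up, steady.

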